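# Load the test rack in reverse order

### The job

Move the four sensor modules from the black rack to the aluminium test rack so that their order is reversed: counting from the yellow end of each rack, the module that was first in the black rack goes into the last cell of the aluminium rack, the second into the third, the third into the second and the last into the first. Stand each module upright on the floor of its own cell, never let one tip over, and let go of them all.

Things in the scene. Friction and masses are not known exactly. Their poses are not given: they have to be found in the camera images.
- module_red: sensor module: upright black cylinder with a red cap, 30 mm diameter, 48 mm tall plus 1 mm pins, about 70 g, foot bevelled to 24 mm diameter over its lowest 6 mm. Loose; stands in a cell of the black rack at the start. Origin: centre of its underside; z up along its axis; its yaw means nothing.
- module_blue: sensor module: upright black cylinder with a blue cap, 30 mm diameter, 48 mm tall plus 1 mm pins, about 70 g, foot bevelled to 24 mm diameter over its lowest 6 mm. Loose; stands in a cell of the black rack at the start. Origin: centre of its underside; z up along its axis; its yaw means nothing.
- module_green: sensor module: upright black cylinder with a green cap, 30 mm diameter, 48 mm tall plus 1 mm pins, about 70 g, foot bevelled to 24 mm diameter over its lowest 6 mm. Loose; stands in a cell of the black rack at the start. Origin: centre of its underside; z up along its axis; its yaw means nothing.
- module_white: sensor module: upright black cylinder with a white cap, 30 mm diameter, 48 mm tall plus 1 mm pins, about 70 g, foot bevelled to 24 mm diameter over its lowest 6 mm. Loose; stands in a cell of the black rack at the start. Origin: centre of its underside; z up along its axis; its yaw means nothing.
- tag_red: flat red tag, 20 x 36 x 3 mm, fixed on the black rack's ledge beside the cell where the red module stands at the start: that cell's centre is 49 mm away towards the tag's -x. Origin: centre of its underside, 6 mm above the work surface; axes as the black rack's. It stays behind and shows whose place that was.
- tag_blue: flat blue tag, 20 x 36 x 3 mm, fixed on the black rack's ledge beside the cell where the blue module stands at the start: that cell's centre is 49 mm away towards the tag's -x. Origin: centre of its underside, 6 mm above the work surface; axes as the black rack's. It stays behind and shows whose place that was.
- tag_green: flat green tag, 20 x 36 x 3 mm, fixed on the black rack's ledge beside the cell where the green module stands at the start: that cell's centre is 49 mm away towards the tag's -x. Origin: centre of its underside, 6 mm above the work surface; axes as the black rack's. It stays behind and shows whose place that was.
- tag_white: flat white tag, 20 x 36 x 3 mm, fixed on the black rack's ledge beside the cell where the white module stands at the start: that cell's centre is 49 mm away towards the tag's -x. Origin: centre of its underside, 6 mm above the work surface; axes as the black rack's. It stays behind and shows whose place that was.
- in_rack: black plastic rack, 262 mm long (y), 66 mm wide (x), plus a ledge 6 mm high to x = 63 mm for the tags; holds the modules at the start. Four square cells, 46 mm inside, in a row along its y: centres at y = 90, 30, -30, -90 mm, x = 0; floor 5 mm above the work surface, walls 8 mm higher; a yellow strip on the +y end. Origin: middle of the row, at work-surface height; z up. Fixed; lies at any yaw.
- out_rack: aluminium test rack, 262 mm long (y), 66 mm wide (x), empty at the start. Four square cells, 46 mm inside, in a row along its y: centres at y = 90, 30, -30, -90 mm, x = 0; floor 5 mm above the work surface, walls 8 mm higher; a yellow strip on the +y end. Origin: middle of the row, at work-surface height; z up. Fixed; lies at any yaw.
Not all that is in view belongs to the job. Leave any purple look-alike of the module_green alone.

How it is judged:
By the outcome, as a careful person would: the job done as asked, in the order asked, and still so for the second after the job is handed in, with the robot touching nothing.
It also fails if it takes over 104 s, if anything falls off the work surface, if the arm or the gripper's body presses on something with over 40 N, if the wrist force passes 120 N, or if a joint passes its speed limit or range.

### The arm

A 7-joint arm with a two-finger parallel gripper is mounted at the origin on the work surface. World frame = base frame: x ahead of the robot, y to its left, z up, the work surface at z = 0. Lengths are in m, angles in rad, forces in N, time in s.
With the tool pointing down it reaches from about 0.425 to 0.95 m from the base axis. Payload 16.7 kg.
Tool frame: the origin (TCP) lies midway between the tips of the shut fingers; the grasp point (between the pads) lies manip.grasp_offset behind it (manip.grasp_offset is the distance from the TCP to the grasp point, in m); z points along the fingers, y is the line along which they close (so a half turn about z gives the same grasp; the last joint's range is limited). The gripper opens to 94 mm and grips with 3 to 60 N. Pads are 16 mm wide; open, the fingers measure 119 mm over their backs; the gripper's body (75 mm by 177 mm) begins 78 mm behind the grasp point.
Start: joints at [-0.149, 0.426, 0.074, 1.606, -0.034, 1.111, -0.067], TCP at [0.675, -0, 0.205] pointing down, gripper open.
Joint ranges: [-2.85, 2.85], [-0.5, 2.14], [-1.23, 1.37], [0.21, 2.46], [-1.02, 4.16], [0.16, 2.05], [-2.73, 2.73]. Speed limits (rad/s): [1.89, 1.89, 2.39, 2.39, 3.01, 3.01, 3.01].

### API

Orientations are given as [roll, pitch, yaw] about the fixed x, y, z axes, in that order (R = Rz(yaw) Ry(pitch) Rx(roll)).
In Python, from plant import manip, eyes gives the robot as it stands.
- The arm moves only by the shell command python3 -m jog 'ROWS' [OPENING] [FORCE]. ROWS is JSON, a list that holds one entry, the list of rows, each a list of 4 numbers: the shift along the tool's x, y, z in units of 40 mm (1.0 is 40 mm), then the turn about the tool's z in units of 5 degrees (1.0 is 5 degrees). In form: [[[tx, ty, tz, twist], ...]]. A call has 1 to 8 rows; each row shifts and turns the commanded pose from where the row before left it, along the tool's axes as they then stand; what a row does not reach is not made up. A row lasts 1/12 s, in which the tool goes at most 41.7 mm and 7.16 degrees, less where a joint would pass 70% of its speed; a pose out of reach is approached as far as the arm can. A call is refused whole if a number of a shift passes 1 or a number of a turn 1, either way. A call with a gripper value outside its range is refused whole. OPENING is the finger opening in mm, from 0 to 94, set as the call begins (- or left out, the last holds). The fingers move at their own pace and stop on an object; FORCE is the grip in N (left out, the last holds). Time passes only in rows, so rows that do not move let the fingers close. It gives the time, the measured TCP pose, the force, the opening and the grip force at its end, in the units of the state.
- manip.get_obs(): the state, without advancing time (a new reading comes with each control period).
- eyes.read_camera(name): name is "scene" or "side" or "wrist"; returns the picture (480x640x3 uint8, blue, green, red); there is no depth.
- eyes.camera_model(name): a dict with "camera_matrix" (3x3 intrinsics, pixels), "dist_coeffs" ([k1, k2, p1, p2, k3] as OpenCV has them; the pictures are not rectified), "rvec" (rotation vector, rad) and "tvec" (3), from world to camera coordinates, as OpenCV has them. Camera axes: x right, y down, z forward; pixel columns grow to the right and rows downward; lengths in m; the calibration is good to about 2 mm. A picture is of the moment at which its call begins: read the wrist's pose just before it. camera_model takes no time and is no camera call; for the wrist camera it gives the pose at the moment of the call.
- manip.finish_job(): hands the job in; it is judged then, once.
Trained networks look in the newest picture that a camera, given by its name, has taken for a name from the list of things; names that differ only in an ending like _2 or _b are one class to them, and where a whole thing is asked for, a point or a joint stands for the part that bears it (a point fixed in the world has none). Each returns a list of dicts, best first, with "score" (0 to 1); they miss things now and then, are a little off and sometimes report something else, mostly with a low value. They report only what shows in the picture. A call takes as long as a camera call. They do not tell look-alikes from the thing itself.
- eyes.look_for(camera, label): "position" ([x, y, z] in m, in the coordinates of the camera as it stood for that picture, good to about 4 mm: the middle of the surface that is visible of it).
- eyes.pinpoint(camera, label): "position" ([x, y, z] in m, in the coordinates of the camera as it stood for that picture, good to about 4 mm: a listed point, or the origin of a listed thing).
The state is a dict: "time": time; "joint_pos": joint angles; "joint_vel": joint speeds; "effort": joint torques, N m; "ee_pos": TCP position; "tool_rot": TCP orientation; "force": force on the tool from outside, world axes, zero at the start; "torque": the same for the moment, N m; "grip_width": finger opening in m; "grasp_force": force on a finger pad.
Only numpy, scipy, OpenCV 4.12 (cv2) and the standard library are available. Lean on these libraries where they do the work, as an engineer would, in place of code of your own. Each camera call takes 0.05 s, during which the arm holds its last target. There are 200 camera calls.

## Working session

There is one attempt and no reset: what is moved stays moved. The work goes in short steps, Python scripts to look and compute and a shell command to move; the robot and the scene stay as the last step left them, time stands still between calls to the robot, and variables do not carry over. Pictures are saved under pics/ and viewed, at most 14 in all, crops included, and the job is handed in when it is done.

```bash
mkdir -p pics; ls; cat > h.py <<'E'
import cv2,numpy as np
from plant import manip,eyes
def w(cam,p,m=None):
    m=m or eyes.camera_model(cam); R=cv2.Rodrigues(np.array(m['rvec'],float))[0]
    return R.T@(np.array(p)-np.array(m['tvec']).ravel())
E
python3 - <<'E'
from h import *
o=manip.get_obs(); print(o['time'],o['ee_pos'],o['tool_rot'],o['grip_width'],manip.grasp_offset)
for c in ['scene','side']:
    im=eyes.read_camera(c); cv2.imwrite(f'pics/{c}0.png',im)
    for n in ['module_red','module_blue','module_green','module_white','tag_red','tag_blue','tag_green','tag_white','in_rack','out_rack']:
        print(c,n,[(np.round(w(c,d['position']),4).tolist(),round(d['score'],2)) for d in eyes.pinpoint(c,n)[:2]])
E
```

```text
pics
0.0 [ 6.74556827e-01 -2.07864287e-05  2.04775044e-01] [-3.14030649e+00  7.18883430e-05  1.57077602e+00] 0.09381794697515626 0.0188
scene module_red [([0.4891, -0.1104, 0.0043], 0.59)]
scene module_blue [([0.6106, -0.239, 0.0015], 0.64)]
scene module_green [([0.5244, -0.1485, 0.0064], 0.69)]
scene module_white [([0.5719, -0.1983, 0.0048], 0.59)]
scene tag_red []
scene tag_blue [([0.5749, -0.2734, 0.0063], 0.48)]
scene tag_green [([0.4971, -0.189, 0.0092], 0.6)]
scene tag_white [([0.5271, -0.2307, 0.0087], 0.53)]
scene in_rack [([0.5472, -0.173, 0.001], 0.79)]
scene out_rack [([0.5102, 0.1657, -0.0001], 0.56)]
side module_red [([0.4889, -0.1125, 0.0079], 0.89)]
side module_blue [([0.6105, -0.233, 0.0088], 0.91), ([0.5073, 0.1619, 0.0019], 0.53)]
side module_green [([0.3883, -0.0392, -0.0012], 0.78), ([0.527, -0.1474, 0.0033], 0.65)]
side module_white [([0.5698, -0.1994, 0.0071], 0.77)]
side tag_red [([0.4529, -0.1476, 0.0082], 0.93)]
side tag_blue [([0.5722, -0.2735, 0.0081], 0.64)]
side tag_green [([0.4916, -0.1909, 0.0049], 0.62)]
side tag_white [([0.5363, -0.2351, 0.0092], 0.95)]
side in_rack [([0.5471, -0.1791, 0.0027], 0.78)]
side out_rack [([0.5073, 0.1635, 0.0026], 0.58)]
```

View pics/scene0.png

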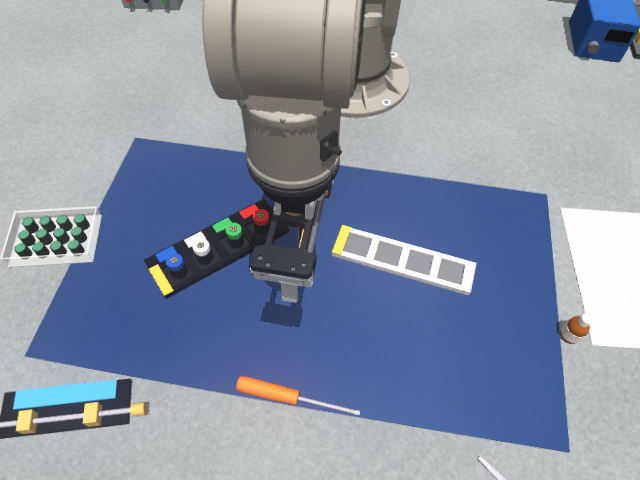

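View pics/side0.png

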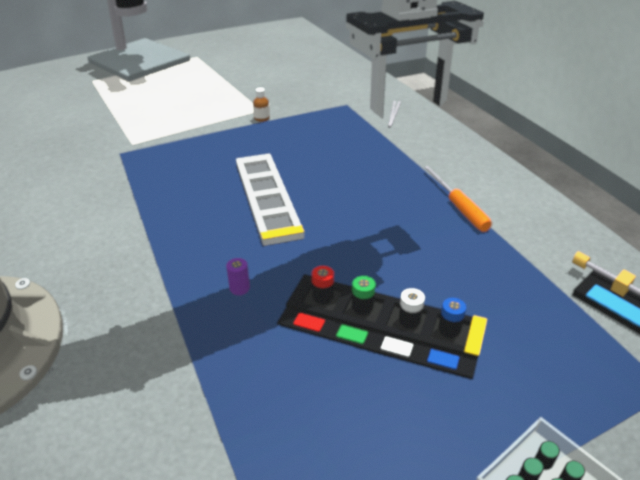

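The scene view (x down, y right) shows the in_rack with yellow at (161,280) and blue, white, green, red running from there. The out_rack is empty, with yellow at (341,241) and its far end at (474,275). The side view agrees, and shows the purple decoy standing apart at (237,277). Next I'll fit both rack poses.

```bash
cat >> h.py <<'E'
def ray(cam,uv,z):
    m=eyes.camera_model(cam); R=cv2.Rodrigues(np.array(m['rvec'],float))[0]; t=np.array(m['tvec']).ravel()
    uv=np.array(uv,float).reshape(-1,1,2)
    n=cv2.undistortPoints(uv,np.array(m['camera_matrix']),np.array(m['dist_coeffs'])).reshape(-1,2)
    d=np.c_[n,np.ones(len(n))]@R; c=-R.T@t
    return c+d*((z-c[2])/d[:,2])[:,None]
def mask(im,k):
    h=cv2.cvtColor(im,cv2.COLOR_BGR2HSV)
    lo,hi=dict(yellow=((22,120,120),(35,255,255)),blue=((100,200,130),(115,255,255)),green=((55,120,80),(75,255,255)),red=((0,180,90),(6,255,255)))[k]
    return cv2.inRange(h,lo,hi)
def tmpl(P,X):  # planar rigid fit
    a,b=P.mean(0),X.mean(0);p=P-a;q=X-b
    th=np.arctan2((p[:,0]*q[:,1]-p[:,1]*q[:,0]).sum(),(p*q).sum())
    R=np.array([[np.cos(th),-np.sin(th)],[np.sin(th),np.cos(th)]]);return th,b-R@a,R
E
python3 - <<'E'
from h import *
# in_rack: fit to network points (rack coordinates)
P=[[0,-90],[0,90],[0,-30],[0,30],[49,90],[49,-30],[49,30],[0,0], [0,-90],[0,90],[0,-30],[0,30],[49,-90],[49,90],[49,-30],[49,30],[0,0]]
X=[[.4891,-.1104],[.6106,-.239],[.5244,-.1485],[.5719,-.1983],[.5749,-.2734],[.4971,-.189],[.5271,-.2307],[.5472,-.173],
[.4889,-.1125],[.6105,-.233],[.527,-.1474],[.5698,-.1994],[.4529,-.1476],[.5722,-.2735],[.4916,-.1909],[.5363,-.2351],[.5471,-.1791]]
th,t,R=tmpl(np.array(P)/1e3,np.array(X)); print('in yaw',np.degrees(th),t)
for y in (90,30,-30,-90): print((t+R@[0,y/1e3]).round(4))
print('rms mm',1e3*np.sqrt((((np.array(P)/1e3)@R.T+t-X)**2).sum(1).mean()))
for c in ['scene','side']:
    im=cv2.imread(f'pics/{c}0.png'); h=cv2.cvtColor(im,cv2.COLOR_BGR2HSV)
    mk=cv2.inRange(h,(0,0,165),(180,40,255))
    roi=np.zeros_like(mk); x0,y0,x1,y1=(325,220,485,300) if c=='scene' else (230,150,310,245); roi[y0:y1,x0:x1]=255
    mk=(mk|mask(im,'yellow'))&roi
    cs=max(cv2.findContours(mk,0,1)[0],key=cv2.contourArea)
    g=ray(c,cs.reshape(-1,2)+0.0,0.013)[:,:2]
    r=cv2.minAreaRect((g*1000).astype(np.float32)); print(c,r)
    for nm,mk2 in [('y',mask(im,'yellow'))]:
        for q in cv2.findContours(mk2,0,1)[0]:
            if cv2.contourArea(q)>60: print('yellow',cv2.boundingRect(q),cv2.minAreaRect((ray(c,q.reshape(-1,2),.013)[:,:2]*1000).astype(np.float32)))
E
```

```text
in yaw -136.03587636845342 [ 0.548412 -0.175171]
[ 0.6109 -0.24  ]
[ 0.5692 -0.1968]
[ 0.5276 -0.1536]
[ 0.4859 -0.1104]
rms mm 4.357282055043779
scene ((508.50970458984375, 165.20498657226562), (262.52197265625, 70.03865814208984), 80.91279602050781)
yellow (149, 264, 25, 31) ((632.4378662109375, -264.10797119140625), (67.04985046386719, 19.177534103393555), 44.2503547668457)
yellow (332, 225, 19, 30) ((487.7947082519531, 44.73853302001953), (18.066844940185547, 67.17623901367188), 80.954345703125)
side ((507.080322265625, 166.80331420898438), (262.86273193359375, 68.72543334960938), 81.24764251708984)
yellow (464, 316, 23, 40) ((632.9526977539062, -262.703125), (68.32810974121094, 19.19468879699707), 44.12062454223633)
yellow (617, 271, 18, 14) ((907.8377075195312, -272.7693176269531), (28.897266387939453, 18.58317756652832), 15.538887023925781)
yellow (261, 226, 42, 13) ((488.5342712402344, 46.85077667236328), (20.433422088623047, 66.54708099365234), 81.98823547363281)
```

```bash
python3 -m jog '[[[0,0,0,-1],[0,0,0,-1],[0,0,0,-1]]]' 70 20 && python3 -m jog '[[[-0.43,-0.52,0,0],[-0.43,-0.52,0,0],[-0.43,-0.52,0,0],[-0.43,-0.52,0,0],[-0.43,-0.52,0,0],[-0.43,-0.52,0,0],[-0.43,-0.52,0,0],[-0.43,-0.52,0,0]]]' && python3 -m jog '[[[0,0,0,0],[0,0,0,0],[0,0,0,0]]]'
cat >> h.py <<'E'
def go(x,y,z=None):
    o=manip.get_obs(); p=np.array(o['ee_pos']); r=o['tool_rot']
    from scipy.spatial.transform import Rotation as Q
    R=Q.from_euler('xyz',r).as_matrix(); d=np.array([x,y,p[2] if z is None else z])-p
    print('at',p.round(4),'yaw',round(np.degrees(r[2]),2),'delta units',(R.T@d/.04).round(3))
E
python3 - <<'E'
from h import *
im=eyes.read_camera('wrist'); cv2.imwrite('pics/w1.png',im)
for n in ['module_red','module_blue','module_green','module_white']:
    print(n,[(np.round(w('wrist',d['position']),4).tolist(),round(d['score'],2)) for d in eyes.pinpoint('wrist',n)[:2]])
go(.611,-.239)
E
```

```text
time: 1.35
ee_pos: [0.675, 0.0001, 0.2055]
tool_rot: [-3.142, 0.0, 1.837]
force: [0.1, 0.3, 1.0]
grip_width: 0.0776
grasp_force: 0.0
time: 2.02
ee_pos: [0.549, -0.177, 0.2056]
tool_rot: [3.141, 0.0, 1.833]
force: [0.7, -0.3, -0.0]
grip_width: 0.0699
grasp_force: 0.0
time: 2.27
ee_pos: [0.5502, -0.1756, 0.2056]
tool_rot: [3.141, -0.0, 1.833]
force: [0.2, 0.8, 0.3]
grip_width: 0.07
grasp_force: 0.0
module_red [([0.4874, -0.1089, 0.0057], 0.59)]
module_blue [([0.6119, -0.2327, 0.0066], 0.85)]
module_green [([0.3901, -0.0463, 0.0011], 0.67), ([0.5258, -0.1516, 0.0029], 0.63)]
module_white [([0.5694, -0.202, 0.0013], 0.75)]
at [ 0.5502 -0.1752  0.2053] yaw 105.07 delta units [-1.935e+00  1.053e+00 -1.000e-03]
```

View pics/w1.png

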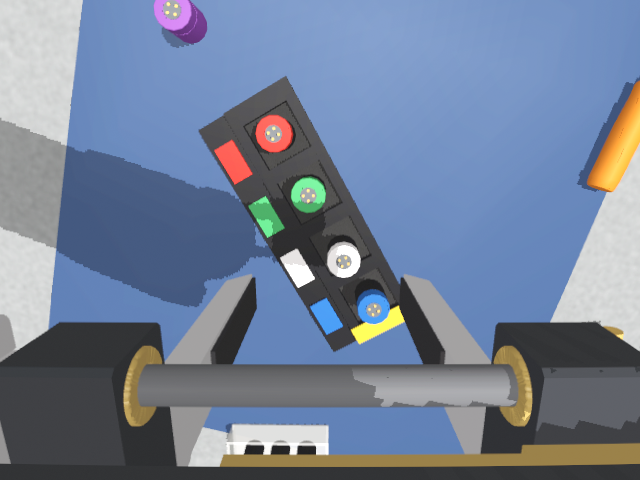

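The wrist view shows four cap tops: red (273,133), green (308,196), white (344,261) and blue (373,309), with the modules slightly off-centre in their cells. The decoy is at (172,10). I'll project the cap tops at z≈0.054.

```bash
python3 - <<'E'
from h import *
print(ray('wrist',[[273,133],[308,196],[344,261],[373,309]],.053).round(4))
print('scene',ray('scene',[[261,216],[234,230],[201,245],[174,261]],.053).round(4))
E
```

```text
[[ 0.4861 -0.1107  0.053 ]
 [ 0.5265 -0.1532  0.053 ]
 [ 0.5714 -0.2006  0.053 ]
 [ 0.6092 -0.2376  0.053 ]]
scene [[ 0.4902 -0.108   0.053 ]
 [ 0.53   -0.1492  0.053 ]
 [ 0.5723 -0.199   0.053 ]
 [ 0.6131 -0.2359  0.053 ]]
```

```bash
python3 -m jog '[[[-0.47,0.26,0,0],[-0.47,0.26,0,0],[-0.47,0.26,0,0],[-0.47,0.26,0,0],[0,0,0,0],[0,0,0,0]]]' && python3 -m jog '[[[0,0,0.65,0],[0,0,0.65,0],[0,0,0.65,0],[0,0,0.65,0],[0,0,0.65,0],[0,0,0.65,0],[0,0,0.65,0],[0,0,0,0]]]' && python3 -m jog '[[[0,0,0,0],[0,0,0,0],[0,0,0,0],[0,0,0,0],[0,0,0,0],[0,0,0,0]]]' 20 20
python3 - <<'E'
from h import *
go(.5215,.2549,.0245)
E
```

```text
time: 3.02
ee_pos: [0.6098, -0.238, 0.2048]
tool_rot: [-3.141, -0.0, 1.832]
force: [0.7, 0.9, -0.3]
grip_width: 0.07
grasp_force: 0.0
time: 3.68
ee_pos: [0.6064, -0.2356, 0.019]
tool_rot: [-3.136, -0.004, 1.834]
force: [-0.6, 1.3, -0.6]
grip_width: 0.0701
grasp_force: 0.0
time: 4.18
ee_pos: [0.6099, -0.238, 0.0243]
tool_rot: [3.141, 0.001, 1.833]
force: [-0.4, 0.5, -0.3]
grip_width: 0.0339
grasp_force: 0.0
at [ 0.6099 -0.238   0.0243] yaw 104.99 delta units [ 1.2474e+01  1.0540e+00 -1.0000e-02]
```

```bash
python3 -m jog '[[[0,0,0,0],[0,0,0,0],[0,0,0,0],[0,0,0,0]]]' && python3 -m jog '[[[0,0,-0.2,0],[0,0,-0.4,0],[0,0,-0.5,0],[0,0,-0.5,0],[0,0,-0.4,0],[0,0,-0.2,0],[0,0,0,0],[0,0,0,0]]]'
python3 - <<'E'
from h import *
go(.5215,.2549,.0245)
E
```

```text
time: 4.52
ee_pos: [0.6098, -0.2379, 0.024]
tool_rot: [3.141, 0.0, 1.833]
force: [-1.1, 0.4, 6.4]
grip_width: 0.0292
grasp_force: 20.0
time: 5.18
ee_pos: [0.6094, -0.2378, 0.1113]
tool_rot: [3.141, 0.0, 1.833]
force: [0.3, 0.1, -1.6]
grip_width: 0.0296
grasp_force: 20.0
at [ 0.6094 -0.2378  0.1113] yaw 105.0 delta units [12.467  1.066  2.171]
```

```bash
python3 -m jog '[[[0.4,0.067,0,0],[0.7,0.067,0,0],[0.9,0.067,0,0],[0.9,0.067,0,0],[0.9,0.067,0,0],[0.9,0.067,0,0],[0.9,0.067,0,0],[0.9,0.067,0,0]]]' && python3 -m jog '[[[0.9,0.067,0,0],[0.9,0.067,0,0],[0.9,0.067,0,0],[0.9,0.067,0,0],[0.9,0.067,0,0],[0.8,0.067,0,0],[0.5,0.067,0,0],[0.17,0.067,0,0]]]' && python3 -m jog '[[[0,0,0,0],[0,0,0,0],[0,0,0,0]]]'
python3 - <<'E'
from h import *
go(.5215,.2549,.0245)
eyes.read_camera('scene');im=eyes.read_camera('side'); cv2.imwrite('pics/s2.png',im)
for c in ('scene','side'): print([(np.round(w(c,d['position']),4).tolist(),round(d['score'],2)) for d in eyes.pinpoint(c,'out_rack')[:2]])
im=eyes.read_camera('wrist'); cv2.imwrite('pics/w2.png',im)
E
```

```text
time: 5.85
ee_pos: [0.5615, 0.0203, 0.1102]
tool_rot: [-3.14, -0.0, 1.833]
force: [1.7, -0.0, -1.2]
grip_width: 0.0296
grasp_force: 20.0
time: 6.52
ee_pos: [0.5198, 0.2588, 0.1101]
tool_rot: [-3.14, -0.001, 1.837]
force: [0.4, 0.8, -0.9]
grip_width: 0.0294
grasp_force: 20.0
time: 6.77
ee_pos: [0.522, 0.2531, 0.1109]
tool_rot: [-3.141, 0.001, 1.831]
force: [0.0, -0.5, -1.5]
grip_width: 0.03
grasp_force: 20.0
at [0.522  0.2531 0.1109] yaw 104.89 delta units [4.900e-02 1.000e-03 2.161e+00]
[([0.5059, 0.1608, 0.0013], 0.7)]
[([0.5074, 0.1662, 0.0013], 0.76)]
```

View pics/w2.png

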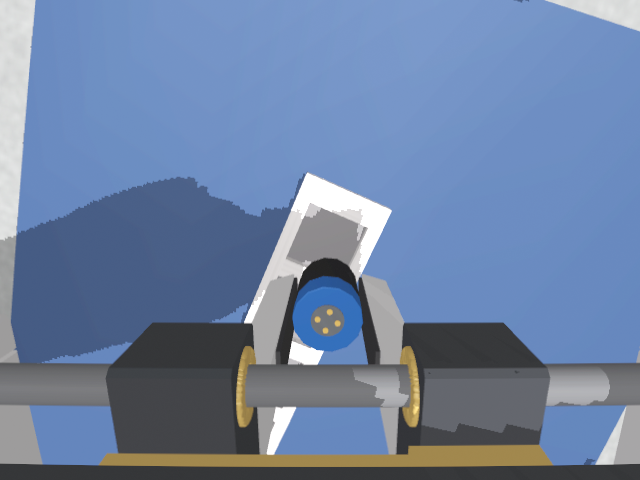

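The wrist view shows the held blue module at (328,310), with the out_rack's far end at (305,175)–(390,210). One cell is visible beyond it at (325,235). I'll check which cell that is.

```bash
python3 - <<'E'
from h import *
print(ray('wrist',[[305,174],[390,210]],.013).round(4), ray('wrist',[[325,237]],.005).round(4))
c=np.array([.5075,.166]);d=np.array([.1553,.9879]);n=np.array([d[1],-d[0]])
print('pred',c+.131*d-.033*n,c+.131*d+.033*n,c+.09*d)
E
```

```text
[[0.4934 0.298  0.013 ]
 [0.5584 0.289  0.013 ]] [[0.519 0.256 0.005]]
pred [0.4952436 0.3005398] [0.560445 0.29029 ] [0.521477 0.254911]
```

The wrist measurement matches within 2 mm, so I'll lower straight down.

```bash
python3 -m jog '[[[0,0,0.3,0],[0,0,0.45,0],[0,0,0.5,0],[0,0,0.4,0],[0,0,0.3,0],[0,0,0.15,0],[0,0,0.05,0],[0,0,0,0]]]' && python3 -m jog '[[[0,0,0,0],[0,0,0,0],[0,0,0,0]]]'
python3 - <<'E'
from h import *
go(.5215,.2549,.0245)
E
```

```text
time: 7.68
ee_pos: [0.5218, 0.255, 0.0252]
tool_rot: [-3.141, 0.0, 1.833]
force: [0.2, -0.8, 0.2]
grip_width: 0.0297
grasp_force: 20.0
time: 7.93
ee_pos: [0.5223, 0.2553, 0.0262]
tool_rot: [3.14, -0.0, 1.833]
force: [-0.5, 0.9, -1.1]
grip_width: 0.0294
grasp_force: 20.0
at [0.5223 0.2553 0.0262] yaw 105.0 delta units [-0.004 -0.021  0.043]
```

```bash
python3 -m jog '[[[0,0,0.04,0],[0,0,0,0],[0,0,0,0]]]' && python3 -m jog '[[[0,0,0,0],[0,0,0,0],[0,0,0,0],[0,0,0,0],[0,0,0,0],[0,0,0,0]]]' 66 && python3 -m jog '[[[0,0,-0.2,0],[0,0,-0.5,0],[0,0,-0.6,0],[0,0,-0.5,0],[0,0,-0.3,0],[0,0,-0.1,0],[0,0,0,0],[0,0,0,0]]]'
python3 - <<'E'
from h import *
go(.571,-.2,.0242)
im=eyes.read_camera('scene'); cv2.imwrite('pics/s3.png',im[180:330,120:500].repeat(2,0).repeat(2,1))
im=eyes.read_camera('wrist'); cv2.imwrite('pics/w3.png',im)
print([(np.round(w('wrist',d['position']),4).tolist(),round(d['score'],2)) for d in eyes.pinpoint('wrist','module_blue')[:2]])
E
```

```text
time: 8.18
ee_pos: [0.5219, 0.2551, 0.024]
tool_rot: [3.141, -0.0, 1.833]
force: [0.8, 0.2, 0.5]
grip_width: 0.0291
grasp_force: 20.0
time: 8.68
ee_pos: [0.5218, 0.255, 0.0239]
tool_rot: [-3.142, -0.0, 1.833]
force: [0.2, 0.4, -0.5]
grip_width: 0.0649
grasp_force: 0.0
time: 9.35
ee_pos: [0.5215, 0.2548, 0.1112]
tool_rot: [-3.141, 0.0, 1.833]
force: [0.4, 0.3, -0.4]
grip_width: 0.066
grasp_force: 0.0
at [0.5215 0.2548 0.1112] yaw 105.0 delta units [-11.304  -1.746   2.179]
[([0.5221, 0.2586, 0.0046], 0.71)]
```

View pics/w3.png

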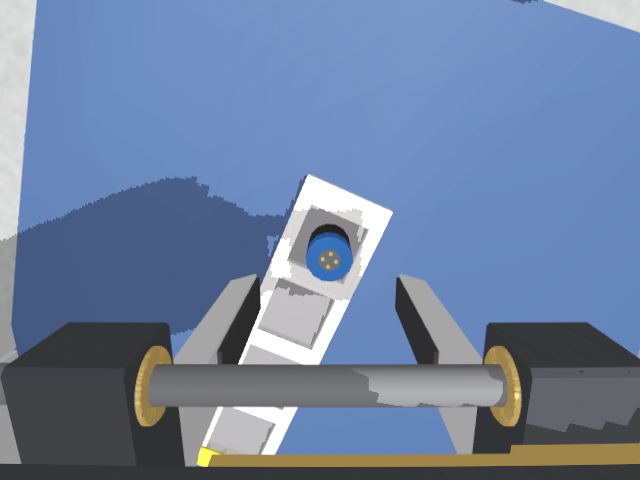

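The blue module stands upright in the last cell, cap at (328,258). White is next.

```bash
python3 -m jog '[[[-0.3,-0.11,0,0],[-0.6,-0.11,0,0],[-0.8,-0.11,0,0],[-0.8,-0.11,0,0],[-0.8,-0.11,0,0],[-0.8,-0.11,0,0],[-0.8,-0.11,0,0],[-0.8,-0.11,0,0]]]' && python3 -m jog '[[[-0.8,-0.11,0,0],[-0.8,-0.11,0,0],[-0.8,-0.11,0,0],[-0.8,-0.11,0,0],[-0.8,-0.11,0,0],[-0.8,-0.11,0,0],[-0.6,-0.11,0,0],[-0.2,-0.1,0,0]]]' && python3 -m jog '[[[0,0,0,0],[0,0,0,0],[0,0,0,0],[0,0,0,0]]]'
python3 - <<'E'
from h import *
go(.571,-.2,.0242)
im=eyes.read_camera('wrist'); cv2.imwrite('pics/w4.png',im)
print([(np.round(w('wrist',d['position']),4).tolist(),round(d['score'],2)) for d in eyes.pinpoint('wrist','module_white')[:2]])
E
```

```text
time: 10.17
ee_pos: [0.5462, 0.0232, 0.1114]
tool_rot: [-3.141, 0.0, 1.832]
force: [0.1, -0.1, 0.2]
grip_width: 0.0659
grasp_force: 0.0
time: 10.83
ee_pos: [0.5701, -0.2047, 0.1113]
tool_rot: [-3.14, 0.001, 1.828]
force: [-1.4, -0.4, 0.6]
grip_width: 0.0663
grasp_force: 0.0
time: 11.17
ee_pos: [0.5713, -0.1979, 0.1118]
tool_rot: [3.142, -0.001, 1.835]
force: [-0.5, -0.0, -0.5]
grip_width: 0.0658
grasp_force: 0.0
at [ 0.5713 -0.1979  0.1118] yaw 105.11 delta units [-0.049 -0.02   2.191]
[([0.5705, -0.2044, 0.0015], 0.76)]
```

View pics/w4.png

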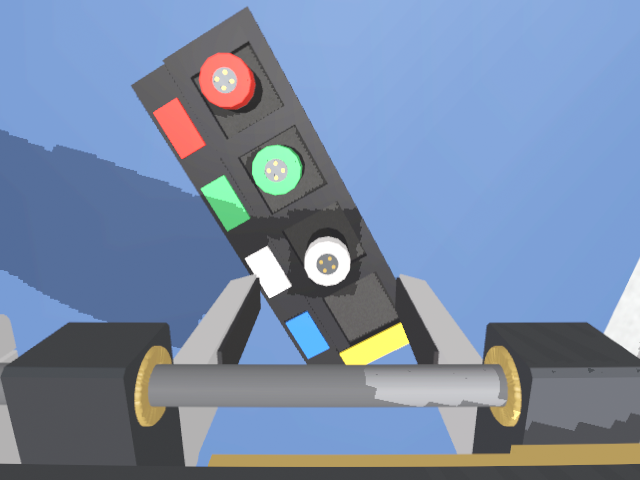

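The white cap is at (327,263), almost the same place under the gripper as the released blue one, so it's centred. Descend, grip, lift.

```bash
python3 -m jog '[[[-0.03,0,0.3,0],[0,0,0.45,0],[0,0,0.5,0],[0,0,0.4,0],[0,0,0.3,0],[0,0,0.15,0],[0,0,0.08,0],[0,0,0,0]]]' && python3 -m jog '[[[0,0,0,0],[0,0,0,0],[0,0,0,0],[0,0,0,0],[0,0,0,0],[0,0,0,0],[0,0,0,0],[0,0,0,0]]]' 20 20 && python3 -m jog '[[[0,0,0,0],[0,0,0,0]]]' && python3 -m jog '[[[0,0,-0.2,0],[0,0,-0.4,0],[0,0,-0.5,0],[0,0,-0.5,0],[0,0,-0.4,0],[0,0,-0.2,0],[0,0,0,0],[0,0,0,0]]]'
python3 - <<'E'
from h import *
go(.5118,.1945,.0242)
E
```

```text
time: 11.93
ee_pos: [0.5714, -0.2007, 0.0242]
tool_rot: [-3.141, -0.0, 1.833]
force: [0.8, 0.1, -0.2]
grip_width: 0.0657
grasp_force: 0.0
time: 12.6
ee_pos: [0.5717, -0.2009, 0.0249]
tool_rot: [3.141, 0.0, 1.833]
force: [-1.3, -0.4, 4.1]
grip_width: 0.0297
grasp_force: 20.0
time: 12.77
ee_pos: [0.5717, -0.2009, 0.0249]
tool_rot: [3.141, 0.0, 1.833]
force: [-0.1, 0.9, 5.9]
grip_width: 0.0298
grasp_force: 20.0
time: 13.43
ee_pos: [0.5714, -0.2008, 0.1125]
tool_rot: [3.141, -0.0, 1.833]
force: [-0.1, -0.4, -1.6]
grip_width: 0.0297
grasp_force: 20.0
at [ 0.5714 -0.2008  0.1125] yaw 105.0 delta units [9.93  1.117 2.208]
```

```bash
python3 -m jog '[[[0.3,0.07,0,0],[0.5,0.07,0,0],[0.7,0.07,0,0],[0.7,0.07,0,0],[0.7,0.07,0,0],[0.7,0.07,0,0],[0.7,0.07,0,0],[0.7,0.07,0,0]]]' && python3 -m jog '[[[0.7,0.07,0,0],[0.7,0.07,0,0],[0.7,0.07,0,0],[0.7,0.07,0,0],[0.7,0.07,0,0],[0.7,0.07,0,0],[0.5,0.07,0,0],[0.23,0.07,0,0]]]' && python3 -m jog '[[[0,0,0,0],[0,0,0,0],[0,0,0,0],[0,0,0,0],[0,0,0,0],[0,0,0,0]]]'
python3 - <<'E'
from h import *
go(.5118,.1945,.0245)
E
```

```text
time: 14.1
ee_pos: [0.54, 0.0002, 0.1115]
tool_rot: [-3.14, -0.0, 1.833]
force: [-0.1, 0.6, -0.7]
grip_width: 0.0296
grasp_force: 20.0
time: 14.77
ee_pos: [0.51, 0.198, 0.1116]
tool_rot: [-3.14, -0.001, 1.836]
force: [-0.2, 0.3, -1.2]
grip_width: 0.0293
grasp_force: 20.0
time: 15.27
ee_pos: [0.5122, 0.1936, 0.1127]
tool_rot: [-3.142, 0.0, 1.831]
force: [-0.1, -0.0, 0.0]
grip_width: 0.03
grasp_force: 20.0
at [0.5122 0.1936 0.1127] yaw 104.93 delta units [ 0.025 -0.003  2.205]
```

```bash
python3 -m jog '[[[0,0,0.3,0],[0,0,0.45,0],[0,0,0.5,0],[0,0,0.4,0],[0,0,0.3,0],[0,0,0.15,0],[0,0,0.07,0],[0,0,0,0]]]' && python3 -m jog '[[[0,0,0,0],[0,0,0,0],[0,0,0.02,0],[0,0,0,0],[0,0,0,0]]]' && python3 -m jog '[[[0,0,0,0],[0,0,0,0],[0,0,0,0],[0,0,0,0],[0,0,0,0],[0,0,0,0]]]' 66 && python3 -m jog '[[[0,0,-0.2,0],[0,0,-0.5,0],[0,0,-0.6,0],[0,0,-0.5,0],[0,0,-0.3,0],[0,0,-0.1,0],[0,0,0,0],[0,0,0,0]]]'
python3 - <<'E'
from h import *
go(.527,-.152,.0242)
im=eyes.read_camera('wrist')
print([(np.round(w('wrist',d['position']),4).tolist(),round(d['score'],2)) for d in eyes.pinpoint('wrist','module_white')[:2]])
E
```

```text
time: 15.93
ee_pos: [0.5119, 0.1943, 0.0256]
tool_rot: [-3.141, 0.0, 1.832]
force: [-0.2, -0.1, -1.1]
grip_width: 0.0297
grasp_force: 20.0
time: 16.35
ee_pos: [0.5121, 0.1945, 0.0253]
tool_rot: [3.141, -0.0, 1.832]
force: [0.8, -0.4, -0.5]
grip_width: 0.0296
grasp_force: 20.0
time: 16.85
ee_pos: [0.512, 0.1944, 0.0251]
tool_rot: [-3.142, -0.0, 1.832]
force: [-0.2, -0.1, -0.1]
grip_width: 0.0648
grasp_force: 0.0
time: 17.52
ee_pos: [0.5116, 0.1943, 0.1125]
tool_rot: [-3.141, 0.0, 1.833]
force: [0.8, -0.9, -1.1]
grip_width: 0.0661
grasp_force: 0.0
at [0.5116 0.1943 0.1125] yaw 105.0 delta units [-8.461 -1.868  2.209]
[([0.5098, 0.1927, 0.0016], 0.85)]
```

```bash
python3 -m jog '[[[-0.3,-0.12,0,0],[-0.4,-0.12,0,0],[-0.6,-0.12,0,0],[-0.6,-0.12,0,0],[-0.6,-0.12,0,0],[-0.6,-0.12,0,0],[-0.6,-0.12,0,0],[-0.6,-0.12,0,0]]]' && python3 -m jog '[[[-0.6,-0.12,0,0],[-0.6,-0.12,0,0],[-0.6,-0.11,0,0],[-0.6,-0.11,0,0],[-0.6,-0.11,0,0],[-0.6,-0.11,0,0],[-0.4,-0.11,0,0],[-0.16,-0.11,0,0]]]' && python3 -m jog '[[[0,0,0,0],[0,0,0,0],[0,0,0,0],[0,0,0,0],[0,0,0,0],[0,0,0,0]]]'
python3 - <<'E'
from h import *
go(.527,-.152,.0245)
im=eyes.read_camera('wrist'); cv2.imwrite('pics/w5.png',im)
E
```

```text
time: 18.28
ee_pos: [0.5185, 0.0162, 0.1124]
tool_rot: [-3.14, -0.0, 1.832]
force: [0.2, -0.3, 0.3]
grip_width: 0.0656
grasp_force: 0.0
time: 18.95
ee_pos: [0.5267, -0.1549, 0.1123]
tool_rot: [-3.14, 0.0, 1.83]
force: [-1.0, 0.0, -0.6]
grip_width: 0.0663
grasp_force: 0.0
time: 19.45
ee_pos: [0.5278, -0.151, 0.1131]
tool_rot: [3.142, -0.0, 1.834]
force: [-1.2, 0.5, 0.5]
grip_width: 0.0663
grasp_force: 0.0
at [ 0.5278 -0.151   0.1131] yaw 105.06 delta units [-0.019 -0.026  2.215]
```

View pics/w5.png

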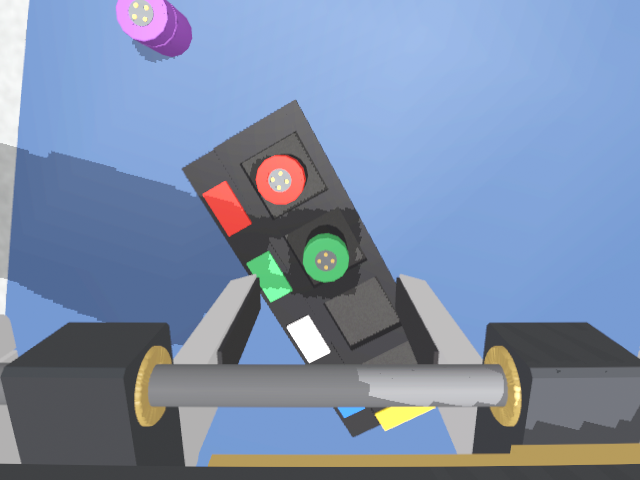

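The green cap at (326,260) is centred. The purple decoy is well away, at the top left (140,15).

```bash
python3 -m jog '[[[0,0,0.3,0],[0,0,0.45,0],[0,0,0.5,0],[0,0,0.4,0],[0,0,0.3,0],[0,0,0.18,0],[0,0,0.08,0],[0,0,0,0]]]' && python3 -m jog '[[[0,0,0,0],[0,0,0,0],[0,0,0,0],[0,0,0,0],[0,0,0,0],[0,0,0,0],[0,0,0,0],[0,0,0,0]]]' 20 20 && python3 -m jog '[[[0,0,0,0],[0,0,0,0]]]' && python3 -m jog '[[[0,0,-0.2,0],[0,0,-0.4,0],[0,0,-0.5,0],[0,0,-0.5,0],[0,0,-0.4,0],[0,0,-0.2,0],[0,0,0,0],[0,0,0,0]]]'
python3 - <<'E'
from h import *
go(.5023,.135,.0242)
E
```

```text
time: 20.17
ee_pos: [0.5276, -0.1516, 0.0244]
tool_rot: [-3.141, -0.0, 1.833]
force: [-0.2, -0.6, -0.2]
grip_width: 0.0657
grasp_force: 0.0
time: 20.83
ee_pos: [0.5278, -0.1517, 0.0249]
tool_rot: [3.141, 0.0, 1.833]
force: [-1.4, 0.5, 4.8]
grip_width: 0.0292
grasp_force: 20.0
time: 21.0
ee_pos: [0.5278, -0.1517, 0.0249]
tool_rot: [3.141, 0.0, 1.832]
force: [-0.7, -0.2, 5.2]
grip_width: 0.0294
grasp_force: 20.0
time: 21.67
ee_pos: [0.5276, -0.1516, 0.1125]
tool_rot: [3.141, 0.0, 1.833]
force: [0.0, 0.3, -0.0]
grip_width: 0.0293
grasp_force: 20.0
at [ 0.5276 -0.1516  0.1125] yaw 105.0 delta units [7.085 1.243 2.209]
```

```bash
python3 -m jog '[[[0.2,0.08,0,0],[0.4,0.08,0,0],[0.5,0.08,0,0],[0.5,0.08,0,0],[0.5,0.08,0,0],[0.5,0.08,0,0],[0.5,0.08,0,0],[0.5,0.08,0,0]]]' && python3 -m jog '[[[0.5,0.08,0,0],[0.5,0.08,0,0],[0.5,0.08,0,0],[0.5,0.08,0,0],[0.5,0.08,0,0],[0.5,0.08,0,0],[0.35,0.07,0,0],[0.13,0.05,0,0]]]' && python3 -m jog '[[[0,0,0,0],[0,0,0,0],[0,0,0,0],[0,0,0,0],[0,0,0,0],[0,0,0,0]]]'
python3 - <<'E'
from h import *
go(.5023,.135,.0249)
E
```

```text
time: 22.33
ee_pos: [0.5142, -0.0044, 0.1115]
tool_rot: [-3.14, -0.0, 1.833]
force: [0.2, -0.1, -0.1]
grip_width: 0.0299
grasp_force: 20.0
time: 23.0
ee_pos: [0.501, 0.1374, 0.1116]
tool_rot: [-3.14, -0.001, 1.835]
force: [-0.9, -0.2, -1.4]
grip_width: 0.0297
grasp_force: 20.0
time: 23.5
ee_pos: [0.5024, 0.1341, 0.1127]
tool_rot: [-3.142, 0.0, 1.832]
force: [-0.3, 0.4, -0.5]
grip_width: 0.0297
grasp_force: 20.0
at [0.5024 0.1341 0.1127] yaw 104.94 delta units [0.022 0.004 2.194]
```

```bash
python3 -m jog '[[[0,0,0.3,0],[0,0,0.45,0],[0,0,0.5,0],[0,0,0.4,0],[0,0,0.3,0],[0,0,0.15,0],[0,0,0.07,0],[0,0,0,0]]]' && python3 -m jog '[[[0,0,0,0],[0,0,0,0],[0,0,0.02,0],[0,0,0,0],[0,0,0,0]]]' && python3 -m jog '[[[0,0,0,0],[0,0,0,0],[0,0,0,0],[0,0,0,0],[0,0,0,0],[0,0,0,0]]]' 66 && python3 -m jog '[[[0,0,-0.2,0],[0,0,-0.5,0],[0,0,-0.6,0],[0,0,-0.5,0],[0,0,-0.3,0],[0,0,-0.1,0],[0,0,0,0],[0,0,0,0]]]'
python3 - <<'E'
from h import *
go(.4875,-.1105,.0245)
im=eyes.read_camera('wrist')
print([(np.round(w('wrist',d['position']),4).tolist(),round(d['score'],2)) for d in eyes.pinpoint('wrist','module_green')[:2]])
E
```

```text
time: 24.17
ee_pos: [0.5022, 0.1345, 0.0257]
tool_rot: [-3.141, 0.0, 1.832]
force: [0.2, 0.1, 0.0]
grip_width: 0.0295
grasp_force: 20.0
time: 24.58
ee_pos: [0.5024, 0.1348, 0.0254]
tool_rot: [3.141, -0.0, 1.833]
force: [0.4, -0.4, -1.0]
grip_width: 0.0294
grasp_force: 20.0
time: 25.08
ee_pos: [0.5023, 0.1347, 0.0251]
tool_rot: [-3.142, -0.0, 1.832]
force: [0.4, -0.1, -0.0]
grip_width: 0.0648
grasp_force: 0.0
time: 25.75
ee_pos: [0.5021, 0.1346, 0.1128]
tool_rot: [-3.141, -0.0, 1.833]
force: [0.1, 0.3, -0.2]
grip_width: 0.0661
grasp_force: 0.0
at [0.5021 0.1346 0.1128] yaw 105.0 delta units [-5.825 -1.938  2.208]
[([0.5014, 0.1356, 0.002], 0.9)]
```

```bash
python3 -m jog '[[[-0.2,-0.12,0,0],[-0.35,-0.12,0,0],[-0.4,-0.12,0,0],[-0.4,-0.12,0,0],[-0.4,-0.12,0,0],[-0.4,-0.12,0,0],[-0.4,-0.12,0,0],[-0.4,-0.12,0,0]]]' && python3 -m jog '[[[-0.4,-0.12,0,0],[-0.4,-0.12,0,0],[-0.4,-0.12,0,0],[-0.4,-0.12,0,0],[-0.4,-0.12,0,0],[-0.4,-0.12,0,0],[-0.3,-0.12,0,0],[-0.17,-0.13,0,0]]]' && python3 -m jog '[[[0,0,0,0],[0,0,0,0],[0,0,0,0],[0,0,0,0],[0,0,0,0],[0,0,0,0]]]'
python3 - <<'E'
from h import *
go(.4875,-.1105,.0245)
im=eyes.read_camera('wrist'); cv2.imwrite('pics/w6.png',im)
E
```

```text
time: 26.52
ee_pos: [0.4949, 0.0092, 0.1124]
tool_rot: [-3.14, -0.0, 1.832]
force: [0.0, 0.6, -0.5]
grip_width: 0.066
grasp_force: 0.0
time: 27.18
ee_pos: [0.4872, -0.1121, 0.1125]
tool_rot: [-3.14, 0.0, 1.831]
force: [-0.3, -0.6, -0.4]
grip_width: 0.0662
grasp_force: 0.0
time: 27.68
ee_pos: [0.4881, -0.1096, 0.1131]
tool_rot: [-3.142, -0.0, 1.833]
force: [0.4, -0.1, -0.4]
grip_width: 0.066
grasp_force: 0.0
at [ 0.4881 -0.1096  0.1131] yaw 105.05 delta units [-0.018 -0.019  2.214]
```

View pics/w6.png

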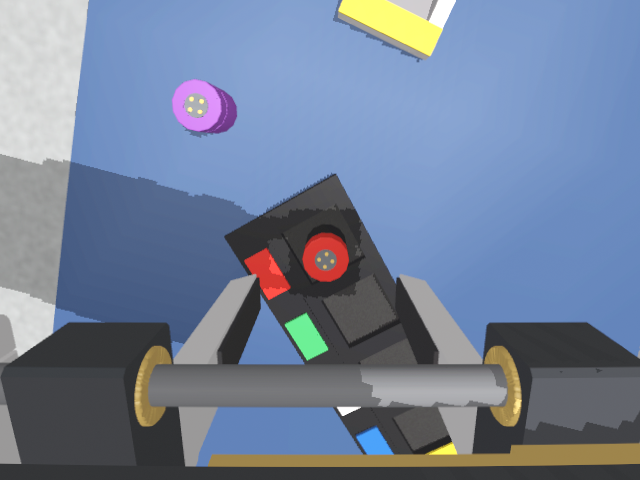

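The red cap at (326,259) is centred.

```bash
python3 -m jog '[[[0,0,0.3,0],[0,0,0.45,0],[0,0,0.5,0],[0,0,0.4,0],[0,0,0.3,0],[0,0,0.18,0],[0,0,0.08,0],[0,0,0,0]]]' && python3 -m jog '[[[0,0,0,0],[0,0,0,0],[0,0,0,0],[0,0,0,0],[0,0,0,0],[0,0,0,0],[0,0,0,0],[0,0,0,0]]]' 20 20 && python3 -m jog '[[[0,0,0,0],[0,0,0,0]]]' && python3 -m jog '[[[0,0,-0.2,0],[0,0,-0.4,0],[0,0,-0.5,0],[0,0,-0.5,0],[0,0,-0.4,0],[0,0,-0.2,0],[0,0,0,0],[0,0,0,0]]]'
python3 - <<'E'
from h import *
go(.4928,.0757,.0249)
E
```

```text
time: 28.4
ee_pos: [0.4878, -0.1101, 0.0244]
tool_rot: [-3.141, -0.0, 1.833]
force: [-1.1, 0.2, -0.2]
grip_width: 0.066
grasp_force: 0.0
time: 29.07
ee_pos: [0.488, -0.1102, 0.0248]
tool_rot: [3.141, 0.0, 1.832]
force: [-1.5, -0.3, 5.0]
grip_width: 0.0296
grasp_force: 20.0
time: 29.23
ee_pos: [0.488, -0.1102, 0.0248]
tool_rot: [3.142, 0.0, 1.833]
force: [-1.6, 0.7, 6.6]
grip_width: 0.0295
grasp_force: 20.0
time: 29.9
ee_pos: [0.4879, -0.1101, 0.1126]
tool_rot: [3.141, 0.0, 1.833]
force: [-0.2, 0.2, -1.2]
grip_width: 0.0294
grasp_force: 20.0
at [ 0.4879 -0.1101  0.1126] yaw 105.0 delta units [4.455 1.319 2.193]
```

```bash
python3 -m jog '[[[0.2,0.08,0,0],[0.3,0.08,0,0],[0.3,0.08,0,0],[0.3,0.08,0,0],[0.3,0.08,0,0],[0.3,0.08,0,0],[0.3,0.08,0,0],[0.3,0.08,0,0]]]' && python3 -m jog '[[[0.3,0.08,0,0],[0.3,0.08,0,0],[0.3,0.09,0,0],[0.3,0.09,0,0],[0.3,0.09,0,0],[0.3,0.09,0,0],[0.25,0.09,0,0],[0.1,0.07,0,0]]]' && python3 -m jog '[[[0,0,0,0],[0,0,0,0],[0,0,0,0],[0,0,0,0],[0,0,0,0],[0,0,0,0]]]'
python3 - <<'E'
from h import *
go(.4928,.0757,.0249)
E
```

```text
time: 30.57
ee_pos: [0.4881, -0.0134, 0.1115]
tool_rot: [-3.14, -0.0, 1.833]
force: [0.2, 0.7, -0.9]
grip_width: 0.0298
grasp_force: 20.0
time: 31.23
ee_pos: [0.4923, 0.0773, 0.1118]
tool_rot: [-3.14, -0.0, 1.834]
force: [-0.0, -0.2, -0.2]
grip_width: 0.0293
grasp_force: 20.0
time: 31.73
ee_pos: [0.4929, 0.075, 0.1127]
tool_rot: [3.142, 0.0, 1.832]
force: [0.8, -0.4, -1.1]
grip_width: 0.0296
grasp_force: 20.0
at [0.4929 0.075  0.1127] yaw 104.96 delta units [1.700e-02 1.000e-03 2.196e+00]
```

```bash
python3 -m jog '[[[0,0,0.3,0],[0,0,0.45,0],[0,0,0.5,0],[0,0,0.4,0],[0,0,0.3,0],[0,0,0.15,0],[0,0,0.07,0],[0,0,0,0]]]' && python3 -m jog '[[[0,0,0,0],[0,0,0,0],[0,0,0.02,0],[0,0,0,0],[0,0,0,0]]]' && python3 -m jog '[[[0,0,0,0],[0,0,0,0],[0,0,0,0],[0,0,0,0],[0,0,0,0],[0,0,0,0]]]' 66 && python3 -m jog '[[[0,0,-0.2,0],[0,0,-0.5,0],[0,0,-0.6,0],[0,0,-0.6,0],[0,0,-0.6,0],[0,0,-0.4,0],[0,0,-0.1,0],[0,0,0,0]]]'  && python3 -m jog '[[[-0.3,0,0,0],[-0.5,0,0,0],[-0.5,0,0,0],[-0.5,0,0,0],[-0.5,0,0,0],[-0.3,0,0,0],[0,0,0,0],[0,0,0,0]]]'
python3 - <<'E'
from h import *
cv2.imwrite('pics/s7.png',eyes.read_camera('side')[100:340,180:500].repeat(2,0).repeat(2,1))
for c in ('scene','side'):
    eyes.read_camera(c)
    for n in ['module_red','module_green','module_white','module_blue']:
        print(c,n,[(np.round(w(c,d['position']),4).tolist(),round(d['score'],2)) for d in eyes.pinpoint(c,n)[:2]])
E
```

```text
time: 32.4
ee_pos: [0.4928, 0.0753, 0.0257]
tool_rot: [-3.141, -0.0, 1.832]
force: [-0.6, -0.1, 0.3]
grip_width: 0.0297
grasp_force: 20.0
time: 32.82
ee_pos: [0.4931, 0.0755, 0.0254]
tool_rot: [3.141, -0.0, 1.833]
force: [-0.8, -1.0, -0.4]
grip_width: 0.0297
grasp_force: 20.0
time: 33.32
ee_pos: [0.4929, 0.0754, 0.0251]
tool_rot: [-3.142, -0.0, 1.833]
force: [-0.7, 0.0, -0.2]
grip_width: 0.0649
grasp_force: 0.0
time: 33.98
ee_pos: [0.4936, 0.0756, 0.1465]
tool_rot: [3.139, -0.0, 1.832]
force: [-0.8, -0.7, -0.2]
grip_width: 0.0662
grasp_force: 0.0
time: 34.65
ee_pos: [0.5192, -0.0253, 0.144]
tool_rot: [-3.14, -0.0, 1.831]
force: [-0.2, 0.2, -0.4]
grip_width: 0.0664
grasp_force: 0.0
scene module_red [([0.4926, 0.0746, 0.0019], 0.62)]
scene module_green [([0.5003, 0.1351, 0.0078], 0.61)]
scene module_white [([0.5106, 0.1948, 0.0058], 0.67)]
scene module_blue [([0.5253, 0.2567, 0.0025], 0.65)]
side module_red [([0.4908, 0.0731, 0.0091], 0.92)]
side module_green [([0.5044, 0.1398, 0.0045], 0.92), ([0.3893, -0.0413, 0.0021], 0.77)]
side module_white [([0.5102, 0.1968, 0.0028], 0.62)]
side module_blue [([0.5233, 0.2583, 0.0059], 0.66)]
```

View pics/s7.png

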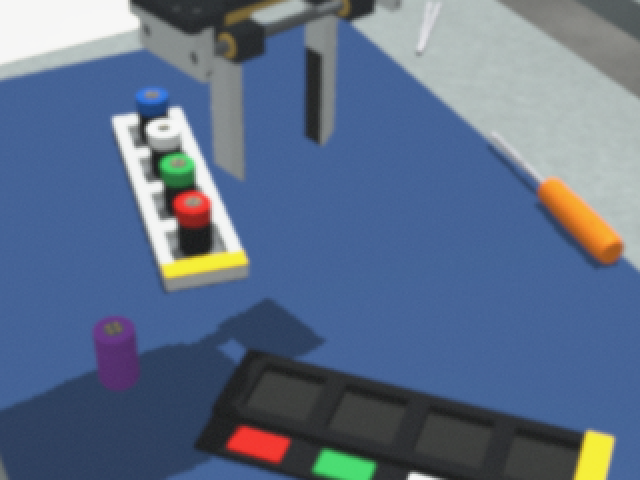

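All four stand upright in the aluminium rack: red (192,210) at the yellow end, then green, white and blue (152,100). The decoy hasn't moved and the gripper is clear.

```bash
python3 -m jog '[[[0,0,0,0],[0,0,0,0],[0,0,0,0],[0,0,0,0]]]' >/dev/null; python3 -c "
from plant import manip; print(manip.finish_job())"
```

```text
the job is handed in; nothing more can be done
None
```

All four modules stand upright in the aluminium rack in reversed order (red, green, white, blue from the yellow end), all released with the gripper clear, and the job was handed in at about 35 s.

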